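# Index the carving stand a quarter turn and lock it again

### The arm

A 7-joint arm with a two-finger parallel gripper is mounted at the origin on a cart in front of the work surface, level with it; the furniture and walls round the work are solid. World frame = base frame: x ahead of the robot, y to its left, z up, the work surface at z = 0. Lengths are in m, angles in rad, forces in N, time in s.
With the tool pointing down it reaches from about 0.4 to 0.9 m from the base axis. Payload 5.6 kg.
Tool frame: the origin (TCP) lies on the centre line of the jaws, within the pads' length; the fingertips stand 11 mm ahead of it and the grasp point (between the pads) lies 8 mm behind it; z points along the fingers, y is the line along which they close (so a half turn about z gives the same grasp; the last joint's range is limited). The gripper opens to 92 mm and grips with 3 to 60 N. Pads are 20 mm wide; open, the fingers measure 128 mm over their backs; the gripper's body (75 mm by 189 mm) begins 69 mm behind the grasp point.
Start: joints at [1.069, 0.468, -0.012, 1.603, 0.006, 1.071, -0.056], TCP at [0.288, -0.583, 0.226] pointing down, gripper open.
Joint ranges: [-2.53, 2.53], [-0.31, 2.02], [-1.57, 1.55], [0.28, 2.44], [-1.29, 4.43], [0.15, 1.84], [-2.92, 2.92]. Speed limits (rad/s): [2.57, 2.57, 3.14, 3.14, 3.14, 3.14, 3.14].

### API

Orientations are given as a unit quaternion [x, y, z, w].
In Python, from workcell import arm, optics gives the robot as it stands. The module is installed in compiled form; this text tells all that it offers.
- The arm moves only by the tool step_arm, never from a script. Its argument "moves" is a list that holds one entry, the list of rows, each a list of 7 numbers: the turn, a rotation vector about the tool's x, y, z in rad, then the shift along the tool's x, y, z in m, then the closure, from -1 (fully open) to 1 (shut). In form: [[[ax, ay, az, tx, ty, tz, gripper], ...]]. A call has 1 to 20 rows; each row shifts and turns the commanded pose from where the row before left it, along the tool's axes as they then stand; what a row does not reach is not made up. A row lasts 1/12 s, in which the tool goes at most 41.7 mm and 7.16 degrees, less where a joint would pass 70% of its speed; a pose out of reach is approached as far as the arm can. A call with a gripper value outside its range is refused whole. The fingers move at their own pace and stop on an object; "squeeze" is the grip in N (left out, the last holds). Time passes only in rows, so rows that do not move let the fingers close. It gives the time, the measured TCP pose, the force, the opening and the grip force at its end, in the units of the state.
- arm.state(): the state, without advancing time (a new reading comes with each control period).
- optics.read_camera(name): name is "scene" or "top" or "wrist"; returns a dict with "frame" (420x560x3 uint8, red, green, blue), "fx", "fy", "cx", "cy" (pixels), "dist" ([k1, k2, p1, p2, k3] as OpenCV has them; the pictures are not rectified), "R" (3x3) and "t" (3): a world point X has camera coordinates R X + t. Camera axes: x right, y down, z forward; pixel columns grow to the right and rows downward; lengths in m; the calibration is good to about 2 mm. A picture is of the moment at which its call begins. There is no depth.
- arm.finish_job(): hands the job in; it is judged then, once.
The state is a dict: "time": time; "joint_positions": joint angles; "qd": joint speeds; "effort": joint torques, N m; "tcp_pos": TCP position; "orientation": TCP orientation; "wrist_force": force on the tool from outside, world axes, zero at the start; "wrist_torque": the same for the moment, N m; "width": finger opening in m; "gripper_force": force on a finger pad.
Only numpy, scipy, OpenCV 4.12 (cv2) and the standard library are available. Lean on these libraries where they do the work, as an engineer would, in place of code of your own. Each camera call takes 0.05 s, during which the arm holds its last target. There are 200 camera calls.

### The job

The wooden block on the indexing carving stand is done on this side. Pull the stand's T-handled index plunger up and twist it clockwise so that it stays parked out by itself, let go and push the block round a quarter turn clockwise (seen from above, two index holes on), then twist the handle back so that the pin drops fully home and locks the disc there. Leave the whetstone, the chisel and the palm gouge lying where they are.

Things in the scene. Friction and masses are not known exactly. Their poses are not given: they have to be found in the camera images.
- stand: cast-iron stand screwed to the bench (fixed), round foot 176 mm across with bolted ears; origin on the bench on the disc's upright turning axis, z up. Towards (-0.71, -0.71) of its own x, y a bracket up to 64 mm high stands outside the disc (to 131 mm from the axis) and holds the plunger, in an upright steel sleeve 34 mm across with its top at 83 mm, 82 mm from the axis
- disc (a joint): turn of the steel index disc, rad: 0 at the start (locked), positive clockwise seen from above, no stop within a turn. Disc 192 mm across, 12 mm thick, top 44 mm above the bench; eight 12 mm holes 45 degrees apart on an 82 mm radius. Unlocked it turns against a drag of 0.15 N m and stays where it is left
- block: lime-wood block held on the disc, turning with it: 50 mm (x) by 110 mm (y) by 20 mm; origin under its centre, on the disc's axis, 58 mm above the bench (top at 78). At the start it lies along the stand's y. Low jaws hold the middle 48 mm of its long sides (up to 73 mm above the bench, to 48 mm from the axis along x); its last 30 mm at each end stand free, 14 mm above the disc
- grip (a point): centre of the plunger's black T handle, a bar 64 mm long (point y), 14 mm thick (point x), 20 mm high, 107 mm above the bench when the pin is home; a neck 14 mm high and 16 to 21 mm across is below it, then the sleeve. Turns and rises with the handle. At the start the bar lies square to the line from disc axis to plunger
- plunger (a joint): lift of the plunger, m: 0 = pin home (10 mm deep in a hole), 0.010 = its round nose rides on the disc between holes, 0.0125 = parked, 0.021 = end stop. A spring pushes it down with 8 N (home) to 12 N. A cross pin in the sleeve's slots stops the handle twisting until it is lifted 0.016 or more
- tgrip (a joint): twist of the T handle, rad: 0 = home, cross pin over the deep slots; positive clockwise seen from above. Near 1.31 (75 degrees; 1.2 to 1.42 will do) the cross pin sinks into shallow notches and parks the plunger; stops at -0.10 and 1.45. Twisted back (lifting 4 mm eases it) to within 0.2 of 0 it drops, and the nose finds a hole within about 2 degrees
- whetstone: whetstone, 60x180x32 mm, loose on the bench, origin under its centre, long along its y; leave alone
- chisel: skew chisel with a wooden handle, 25x210x23 mm, loose, long along its y; leave alone
- palm_gouge: palm gouge with an orange bulb handle, 36x99x31 mm, loose; leave alone

How it is judged:
By the outcome, as a careful person would: the job done as asked, in the order asked, and still so for the second after the job is handed in, with the robot touching nothing.
It also fails if it takes over 67 s, if anything falls off the work surface, if the arm or the gripper's body presses on something with over 40 N, if the wrist force passes 120 N, or if a joint passes its speed limit or range.

## Working session

There is one attempt and no reset: what is moved stays moved. The work goes in short steps, Python scripts to look and compute and a tool call to move; the robot and the scene stay as the last step left them, time stands still between calls to the robot, and variables do not carry over. Pictures are saved under pics/ and viewed, at most 10 in all, crops included, and the job is handed in when it is done.

Besides the shell and the picture viewer there is one more tool, called after "Request:" by a JSON object that holds its "name" and its "arguments", one argument or row to a line. step_arm: Moves the arm, as the interface text tells. Its arguments: {"type":"object","properties":{"moves":{"type":"array","items":{"type":"array","items":{"type":"array","items":{"type":"number"}}}},"squeeze":{"type":"number"}},"required":["moves"]}

```bash
mkdir -p pics
python3 - <<'E'
from workcell import arm, optics
import cv2,numpy as np
for n in("scene","top"):
    c=optics.read_camera(n);cv2.imwrite(f"pics/{n}0.png",c["frame"][:,:,::-1]);print(n,c["fx"],c["fy"],c["cx"],c["cy"],c["dist"],(-np.array(c["R"]).T@c["t"]).round(3),np.array(c["R"]).round(3).tolist())
s=arm.state();print(s)
E
```

```text
scene 492.04994922337727 492.04994922337727 286.8696652952095 214.20995987136172 [0.05861625 0.         0.         0.         0.        ] [-0.002  0.528  0.963] [[-0.777, -0.629, 0.017], [-0.484, 0.58, -0.655], [0.402, -0.518, -0.755]]
top 436.87007793681073 436.87007793681073 285.58698310447136 215.95141290044575 [-0.0999016  0.         0.         0.         0.       ] [ 0.331 -0.095  0.935] [[0.03, -0.999, -0.036], [-0.983, -0.023, -0.181], [0.18, 0.041, -0.983]]
{'time': 0.1, 'joint_positions': array([ 1.06899742,  0.46828732, -0.01157187,  1.60352948,  0.00605246,
        1.07142337, -0.05630719]), 'qd': array([-0.00093356, -0.00119258, -0.0009382 , -0.00322349,  0.00144672,
       -0.00020929, -0.00051543]), 'effort': array([ 1.09033292e-03, -5.21647310e+01, -1.21495791e-02, -2.44364065e+01,
       -5.67227905e-02,  1.41045052e-02,  6.77566368e-05]), 'tcp_pos': array([ 0.28754839, -0.58236333,  0.22473762]), 'orientation': array([ 9.73811240e-01,  2.27356583e-01, -2.68392174e-04, -7.61782363e-04]), 'wrist_force': array([ 0.14135155, -0.08675734, -0.58049928]), 'wrist_torque': array([ 0.04965359, -0.06616288,  0.0330572 ]), 'gripper_force': 0.0, 'width': 0.09181042430364532}
```

View pics/scene0.png

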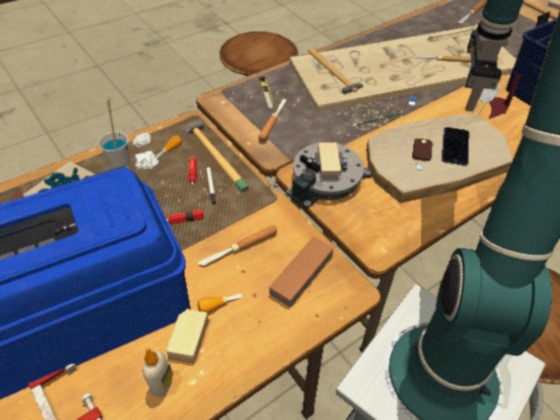

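View pics/top0.png

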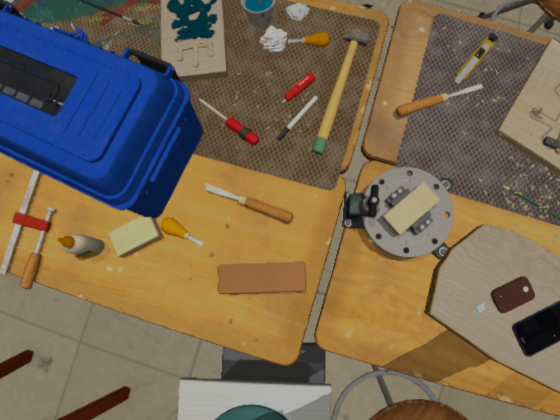

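The scene view shows the stand at about (328,170) with its plunger at about (300,185). The top view shows the disc at about (407,212) and the T handle near (374,200). I'll enlarge both.

Run:
```python
import cv2,numpy as np
t=cv2.imread("pics/top0.png")[155:270,335:465];s=cv2.imread("pics/scene0.png")[130:215,275:385]
a=cv2.resize(t,None,fx=5,fy=5,interpolation=cv2.INTER_CUBIC)
cv2.imwrite("pics/c1.png",a)
cv2.imwrite("pics/c2.png",cv2.resize(s,None,fx=6,fy=6,interpolation=cv2.INTER_CUBIC))
```

```text
(no output)
```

View pics/c1.png

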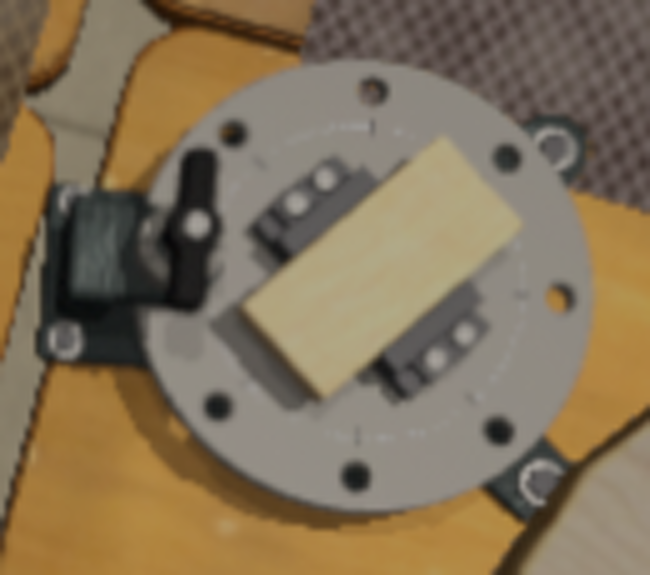

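View pics/c2.png

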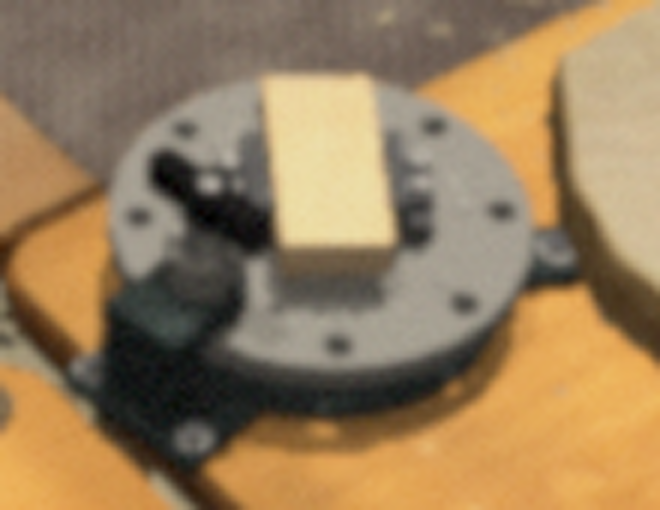

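Top crop: the block's top corners are at (445,137), (522,220), (322,400) and (243,308), and the T bar runs from (202,153) to (188,303). Scene crop: the block's top corners are at (263,75), (368,75), (395,247) and (278,247), and the bar runs from about (160,162) to (265,240). I'll fit the stand pose from both views and triangulate as a check.

```bash
cat > h.py <<'E'
import numpy as np,cv2
from scipy.optimize import least_squares
def proj(c,X):
    return cv2.projectPoints(np.array(X,float).reshape(-1,3),cv2.Rodrigues(np.array(c["R"]))[0],np.array(c["t"],float),np.array([[c["fx"],0,c["cx"]],[0,c["fy"],c["cy"]],[0,0,1]]),np.array(c["dist"],float))[0][:,0]
def tri(obs,x0=(.4,-.4,.1)):
    r=least_squares(lambda x:np.concatenate([proj(c,x)[0]-p for c,p in obs]),x0);return r.x,np.abs(r.fun).max()
E
python3 - <<'E'
from h import *
from workcell import optics
T=optics.read_camera("top");S=optics.read_camera("scene")
ft=lambda p:(np.array(p,float)+.5)/5-.5+[335,155]
fs=lambda p:(np.array(p,float)+.5)/6-.5+[275,130]
bt=ft([(445,137),(522,220),(322,400),(243,308)]);bs=fs([(278,247),(263,75),(368,75),(395,247)])
# find correspondence by trying cyclic shifts
for k in range(4):
    r=[tri([(T,bt[i]),(S,np.roll(bs,k,0)[i])]) for i in range(4)]
    if max(e for _,e in r)<3: print(k,[(x.round(4).tolist(),round(e,2)) for x,e in r])
for n,a,b in(("c",(197,223),(212,201)),("e1",(202,153),(162,163)),("e2",(188,303),(262,240)),):
    for bb in (b,):
        print(n,*tri([(T,ft(a)),(S,fs(bb))]))
hole_t=ft([(373,90),(507,158),(560,297),(499,431),(356,476),(218,406),(233,132)])
hole_s=fs([(185,129),(138,216),(434,125),(501,210),(465,303),(338,344)])
cor=np.array([(.025,.055),(-.025,.055),(-.025,-.055),(.025,-.055)])
ang=np.arange(8)*np.pi/4
H=np.c_[.082*np.cos(ang),.082*np.sin(ang),0*ang+.044]
B=np.c_[cor,np.full(4,.078)]
def res(p,full=False):
    R=cv2.Rodrigues(np.array([0,0,p[3]]))[0];f=lambda X:X@R.T+p[:3]
    out=[]
    for c,h,b in((T,hole_t,bt),(S,hole_s,bs)):
        for X,o in((H,h),(B,b)):
            q=proj(c,f(X))
            d=o[:,None]-q[None];j=(d**2).sum(-1).argmin(1)
            out.append(d[np.arange(len(o)),j].ravel())
    return np.concatenate(out)
best=min((least_squares(res,[.40,-.38,0,y],loss="soft_l1") for y in np.arange(-3.1,3.2,.2)),key=lambda r:r.cost)
p=best.x;print(p,np.abs(res(p)).max(),best.cost)
for y in(p[3],p[3]+np.pi):
    a=y-3*np.pi/4;print(y,"plunger",p[:2]+.082*np.array([np.cos(a),np.sin(a)]),"radial",a)
E
```

```text
3 [([0.5648, -0.3356, 0.0786], np.float64(0.68)), ([0.5304, -0.3664, 0.0779], np.float64(0.02)), ([0.4564, -0.2843, 0.0761], np.float64(0.44)), ([0.4938, -0.2529, 0.0756], np.float64(1.1))]
c [ 0.51960226 -0.23122951  0.10374075] 0.36578102514044986
e1 [ 0.5468746  -0.23252489  0.10822904] 0.1131499056937173
e2 [ 0.48879137 -0.22741184  0.10239962] 0.10011740781658318
[ 5.11639408e-01 -3.10197899e-01 -7.04419340e-04 -2.42241094e+00] 1.2096952439793824 3.8877226528162003
-2.422410938816515 plunger [ 0.51706519 -0.2283776 ] radial -4.778605429008859
0.7191817147732782 plunger [ 0.50621363 -0.3920182 ] radial -1.6370127754190666
```

The fit is good: disc axis at (0.512,-0.310), z error below 1 mm, plunger at (0.517,-0.228), bar direction about -0.07 rad, and triangulated heights of 0.077 and 0.105, which match the text. I'll go above the handle with tool yaw at about 3.08.

Request:
{"name": "step_arm", "arguments": {
  "moves": [
    [[0, 0, 0, 0.0227, -0.0135, 0, -1], [0, 0, 0, 0.0227, -0.0135, 0, -1], [0, 0, 0, 0.0227, -0.0135, 0, -1], [0, 0, 0, 0.0227, -0.0135, 0, -1], [0, 0, 0, 0.0227, -0.0135, 0, -1], [0, 0, 0, 0.0227, -0.0135, 0, -1], [0, 0, 0, 0.0227, -0.0135, 0, -1], [0, 0, 0, 0.0227, -0.0135, 0, -1], [0, 0, 0, 0.0227, -0.0135, 0, -1], [0, 0, 0, 0.0227, -0.0135, 0, -1], [0, 0, 0, 0.0227, -0.0135, 0, -1], [0, 0, 0, 0.0227, -0.0135, 0, -1], [0, 0, 0, 0.0227, -0.0135, 0, -1], [0, 0, 0, 0.0227, -0.0135, 0, -1], [0, 0, 0, 0.0227, -0.0135, 0, -1], [0, 0, 0, 0.0227, -0.0135, 0, -1]]
  ]
}}

```text
time: 1.53
tcp_pos: [0.5183, -0.2271, 0.2255]
orientation: [0.974, 0.227, -0.0, -0.0]
wrist_force: [0.6, -0.1, -0.3]
width: 0.0916
gripper_force: 0.0
```

Request:
{"name": "step_arm", "arguments": {
  "moves": [
    [[0, 0, -0.12, 0, 0, 0, -1], [0, 0, -0.12, 0, 0, 0, -1], [0, 0, -0.12, 0, 0, 0, -1], [0, 0, -0.12, 0, 0, 0, -1], [0, 0, -0.12, 0, 0, 0, -1], [0, 0, -0.12, 0, 0, 0, -1], [0, 0, -0.12, 0, 0, 0, -1], [0, 0, -0.12, 0, 0, 0, -1], [0, 0, -0.12, 0, 0, 0, -1], [0, 0, -0.12, 0, 0, 0, -1], [0, 0, -0.12, 0, 0, 0, -1], [0, 0, -0.12, 0, 0, 0, -1], [0, 0, -0.12, 0, 0, 0, -1], [0, 0, -0.12, 0, 0, 0, -1], [0, 0, -0.12, 0, 0, 0, -1], [0, 0, -0.12, 0, 0, 0, -1], [0, 0, -0.12, 0, 0, 0, -1], [0, 0, -0.12, 0, 0, 0, -1], [0, 0, -0.12, 0, 0, 0, -1], [0, 0, -0.12, 0, 0, 0, -1]]
  ]
}}

```text
time: 3.2
tcp_pos: [0.5177, -0.2284, 0.2254]
orientation: [0.138, 0.99, -0.0, -0.0]
wrist_force: [-0.8, -0.5, -0.2]
width: 0.0917
gripper_force: 0.0
```

Request:
{"name": "step_arm", "arguments": {
  "moves": [
    [[0, 0, -0.12, 0, 0, 0, -1], [0, 0, -0.097, 0, 0, 0, -1], [0, 0, 0, 0, 0, 0, -1], [0, 0, 0, 0, 0, 0, -1]]
  ]
}}

```text
time: 3.53
tcp_pos: [0.5176, -0.2285, 0.2254]
orientation: [0.035, 0.999, 0.0, -0.0]
wrist_force: [-0.4, -0.0, 0.2]
width: 0.092
gripper_force: 0.0
```

```bash
cat >> h.py <<'E'
def go(s,pos,yaw):
    "delta in tool frame to reach world pos, then turn about tool z to reach yaw (tool x angle)"
    from scipy.spatial.transform import Rotation as Ro
    R=Ro.from_quat(s["orientation"]).as_matrix();y=np.arctan2(R[1,0],R[0,0])
    d=R.T@(np.array(pos)-s["tcp_pos"]);return "pos",s["tcp_pos"].round(4),"yaw",round(y,4),"t",round(s["time"],2),"shift",d.round(4),"turn",round(-(yaw-y+np.pi)%(2*np.pi)-np.pi if 0 else ((y-yaw+np.pi)%(2*np.pi)-np.pi),4),"tz",R[:,2].round(4),"F",s["wrist_force"].round(1),"w",round(s["width"],4)
E
python3 - <<'E'
from h import *
from workcell import arm,optics
c=optics.read_camera("wrist");cv2.imwrite("pics/w1.png",c["frame"][:,:,::-1])
s=arm.state();print(go(s,(.517,-.2284,.11),3.076),s["joint_positions"].round(3))
print(proj(c,[(.517,-.2284,.117),(.517+.032,-.2284-.002,.117),(.517-.032,-.2284+.002,.117),(.5116,-.3102,.078)]).round(1))
E
```

```text
('pos', array([ 0.5177, -0.2284,  0.2254]), 'yaw', np.float64(3.0727), 't', 3.58, 'shift', array([ 0.0006, -0.    ,  0.1154]), 'turn', np.float64(-0.0033), 'tz', array([-3.e-04,  2.e-04, -1.e+00]), 'F', array([-0.4, -0.4, -0.2]), 'w', 0.0918) [ 0.89   0.421 -0.681  1.779  0.301  1.049  1.601]
[[287.2 208.2]
 [287.5 249.4]
 [286.9 164.4]
 [188.7 196.6]]
```

View pics/w1.png

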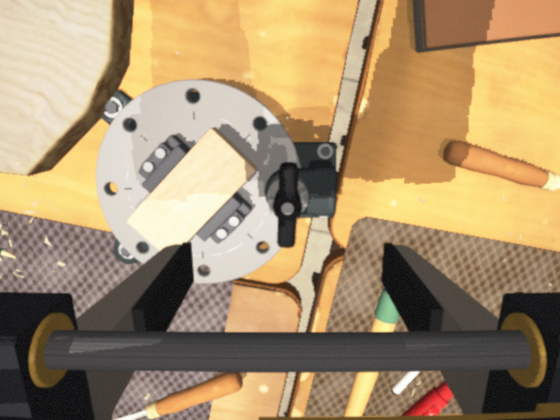

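The wrist view has the T bar running from (290,165) to (287,246) with its centre at (288,208). The prediction was (287,208), so I'm over it. I'll descend and grip.

Request:
{"name": "step_arm", "arguments": {
  "moves": [
    [[0, 0, 0, 0, 0, 0.02, -1], [0, 0, 0, 0, 0, 0.02, -1], [0, 0, 0, 0, 0, 0.02, -1], [0, 0, 0, 0, 0, 0.02, -1], [0, 0, 0, 0, 0, 0.02, -1], [0, 0, 0, 0, 0, 0.0155, -1], [0, 0, 0, 0, 0, 0, -0.3], [0, 0, 0, 0, 0, 0, 0.3], [0, 0, 0, 0, 0, 0, 0.6], [0, 0, 0, 0, 0, 0, 0.8], [0, 0, 0, 0, 0, 0, 1], [0, 0, 0, 0, 0, 0, 1], [0, 0, 0, 0, 0, 0, 1], [0, 0, 0, 0, 0, 0, 1], [0, 0, 0, 0, 0, 0, 1], [0, 0, 0, 0, 0, 0, 1]]
  ],
  "squeeze": 40
}}

```text
time: 4.92
tcp_pos: [0.5178, -0.2283, 0.1101]
orientation: [0.033, 0.999, -0.0, 0.0]
wrist_force: [0.1, 0.4, -0.3]
width: 0.0272
gripper_force: 0.0
```

Request:
{"name": "step_arm", "arguments": {
  "moves": [
    [[0, 0, 0, 0, 0, 0, 1], [0, 0, 0, 0, 0, 0, 1], [0, 0, 0, 0, 0, 0, 1], [0, 0, 0, 0, 0, 0, 1], [0, 0, 0, 0, 0, 0, 1], [0, 0, 0, 0, 0, 0, 1]]
  ]
}}

```text
time: 5.42
tcp_pos: [0.518, -0.2284, 0.1103]
orientation: [0.033, 0.999, -0.0, 0.0]
wrist_force: [-1.1, -0.3, 3.2]
width: 0.0139
gripper_force: 42.2
```

Request:
{"name": "step_arm", "arguments": {
  "moves": [
    [[0, 0, 0, 0, 0, -0.003, 1], [0, 0, 0, 0, 0, -0.003, 1], [0, 0, 0, 0, 0, -0.003, 1], [0, 0, 0, 0, 0, -0.003, 1], [0, 0, 0, 0, 0, -0.003, 1], [0, 0, 0, 0, 0, -0.0035, 1], [0, 0, 0, 0, 0, 0, 1], [0, 0, 0, 0, 0, 0, 1]]
  ]
}}

```text
time: 6.08
tcp_pos: [0.5178, -0.2283, 0.1285]
orientation: [0.033, 0.999, -0.0, 0.0]
wrist_force: [4.6, -1.9, -11.4]
width: 0.0137
gripper_force: 41.6
```

The spring force of 11.4 N matches an 18 mm lift. Twisting clockwise.

Request:
{"name": "step_arm", "arguments": {
  "moves": [
    [[0, 0, 0.08, 0, 0, 0, 1], [0, 0, 0.08, 0, 0, 0, 1], [0, 0, 0.08, 0, 0, 0, 1], [0, 0, 0.08, 0, 0, 0, 1], [0, 0, 0.08, 0, 0, 0, 1], [0, 0, 0, 0, 0, 0, 1]]
  ]
}}

```text
time: 6.58
tcp_pos: [0.5177, -0.2288, 0.1283]
orientation: [0.233, 0.973, -0.0, 0.0]
wrist_force: [4.1, -3.1, -11.3]
width: 0.0135
gripper_force: 41.6
```

Request:
{"name": "step_arm", "arguments": {
  "moves": [
    [[0, 0, 0.08, 0, 0, 0, 1], [0, 0, 0.08, 0, 0, 0, 1], [0, 0, 0.08, 0, 0, 0, 1], [0, 0, 0.08, 0, 0, 0, 1], [0, 0, 0.08, 0, 0, 0, 1], [0, 0, 0.08, 0, 0, 0, 1], [0, 0, 0.08, 0, 0, 0, 1], [0, 0, 0.08, 0, 0, 0, 1], [0, 0, 0.08, 0, 0, 0, 1], [0, 0, 0.08, 0, 0, 0, 1], [0, 0, 0.08, 0, 0, 0, 1], [0, 0, 0.03, 0, 0, 0, 1], [0, 0, 0, 0, 0, 0, 1]]
  ]
}}

```text
time: 7.67
tcp_pos: [0.5169, -0.2295, 0.1281]
orientation: [0.636, 0.772, -0.001, -0.0]
wrist_force: [1.7, -4.5, -10.4]
width: 0.0137
gripper_force: 41.6
```

Run:
```python
from h import *
from workcell import arm
s=arm.state();print(go(s,(.517,-.2284,.1228),1.766),s["joint_positions"].round(3),s["wrist_torque"].round(2))
```

```text
('pos', array([ 0.5169, -0.2295,  0.1281]), 'yaw', np.float64(1.7635), 't', 7.67, 'shift', array([0.001 , 0.0004, 0.0053]), 'turn', np.float64(-0.0025), 'tz', array([-0.0017, -0.0012, -1.    ]), 'F', array([  1.7,  -4.5, -10.4]), 'w', 0.0137) [ 0.607  0.474 -0.316  1.875  0.197  0.824  0.382] [-1.18 -0.76 -0.05]
```

Twisted by 1.31. I'll lower into the park notch.

Request:
{"name": "step_arm", "arguments": {
  "moves": [
    [[0, 0, 0, 0, 0, -0.0, 1], [0, 0, 0, 0, 0, 0.002, 1], [0, 0, 0, 0, 0, 0.002, 1], [0, 0, 0, 0, 0, 0.0015, 1], [0, 0, 0, 0, 0, 0, 1], [0, 0, 0, 0, 0, 0, 1]]
  ]
}}

```text
time: 8.17
tcp_pos: [0.5169, -0.2294, 0.1228]
orientation: [0.635, 0.772, -0.001, -0.0]
wrist_force: [1.2, -5.3, -9.0]
width: 0.0139
gripper_force: 41.7
```

Request:
{"name": "step_arm", "arguments": {
  "moves": [
    [[0, 0, 0, 0, 0, 0.0007, 1], [0, 0, 0, 0, 0, 0, 1], [0, 0, 0, 0, 0, 0, 1]]
  ]
}}

```text
time: 8.42
tcp_pos: [0.517, -0.2294, 0.1227]
orientation: [0.635, 0.772, -0.001, -0.0]
wrist_force: [-0.8, -5.0, -4.8]
width: 0.014
gripper_force: 41.9
```

The force falls off and z stops changing, so the pin is on the notch. I'll open, rise and look.

Request:
{"name": "step_arm", "arguments": {
  "moves": [
    [[0, 0, 0, 0, 0, 0.0, 0.5], [0, 0, 0, 0, 0, 0, 0], [0, 0, 0, 0, 0, 0, -0.5], [0, 0, 0, 0, 0, 0, -1], [0, 0, 0, 0, 0, 0, -1], [0, 0, 0, 0, 0, 0, -1], [0, 0, 0, 0, 0, 0, -1], [0, 0, 0, 0, 0, -0.01, -1], [0, 0, 0, 0, 0, -0.03, -1], [0, 0, 0, 0, 0, -0.03, -1], [0, 0, 0, 0, 0, -0.03, -1], [0, 0, 0, 0, 0, 0, -1], [0, 0, 0, 0, 0, 0, -1]]
  ]
}}

```text
time: 9.5
tcp_pos: [0.519, -0.2287, 0.225]
orientation: [0.635, 0.773, 0.001, 0.002]
wrist_force: [0.7, 0.1, -0.0]
width: 0.0916
gripper_force: 0.0
```

Run:
```python
from h import *
from workcell import arm,optics
c=optics.read_camera("wrist");s=arm.state()
im=c["frame"][:,:,::-1].copy();cv2.imwrite("pics/w2.png",im)
a=-.851;ax=np.array([.5116,-.3102]);e=ax+.042*np.array([np.cos(a),np.sin(a)])
print(e,go(s,(*e,.125),2.2906),s["joint_positions"].round(3))
print(proj(c,[(*ax,.078),(*e,.078),(.517,-.2284,.1295)]).round(1))
```

```text
[ 0.53928772 -0.34178148] ('pos', array([ 0.5179, -0.2284,  0.2232]), 'yaw', np.float64(1.7656), 't', 9.55, 'shift', array([-0.1153, -0.0011,  0.0983]), 'turn', np.float64(-0.525), 'tz', array([ 1.1e-03, -8.0e-04, -1.0e+00]), 'F', array([-0.5,  0. , -0.4]), 'w', 0.0916) [ 0.634  0.357 -0.346  1.798  0.141  1.009  0.428]
[[259.9 283.4]
 [283.8 319.7]
 [283.1 212.7]]
```

View pics/w2.png

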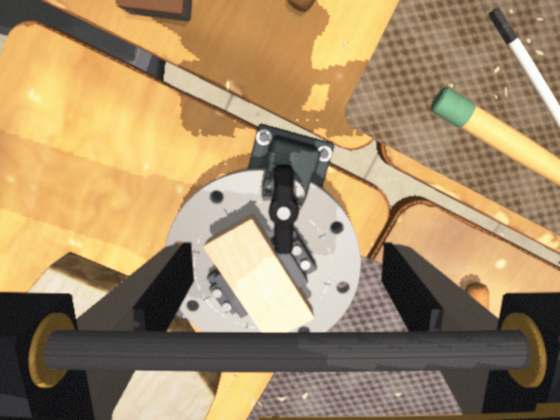

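The handle is parked at about 75 degrees, centre (284,213) in the wrist view. The block spans (206,243) to (312,312). Next is the free end away from the plunger: turn, go over it and descend.

Request:
{"name": "step_arm", "arguments": {
  "moves": [
    [[0, 0, -0.105, 0, 0, 0, -1], [0, 0, -0.105, 0, 0, 0, -1], [0, 0, -0.105, 0, 0, 0, -1], [0, 0, -0.105, 0, 0, 0, -1], [0, 0, -0.105, 0, 0, 0, -1], [0, 0, 0, -0.0203, -0.0117, 0, -1], [0, 0, 0, -0.0203, -0.0117, 0, -1], [0, 0, 0, -0.0203, -0.0117, 0, -1], [0, 0, 0, -0.0203, -0.0117, 0, -1], [0, 0, 0, -0.0203, -0.0117, 0, -1], [0, 0, 0, 0, 0, 0.02, -1], [0, 0, 0, 0, 0, 0.02, -1], [0, 0, 0, 0, 0, 0.02, -1], [0, 0, 0, 0, 0, 0.02, -1], [0, 0, 0, 0, 0, 0, -1], [0, 0, 0, 0, 0, 0, -1]]
  ]
}}

```text
time: 10.88
tcp_pos: [0.5396, -0.3424, 0.1404]
orientation: [0.413, 0.911, 0.0, -0.002]
wrist_force: [0.2, 0.4, 0.6]
width: 0.0918
gripper_force: 0.0
```

Run:
```python
from h import *
from workcell import arm,optics
c=optics.read_camera("top");s=arm.state()
cv2.imwrite("pics/t2.png",cv2.resize(c["frame"][145:275,325:475,::-1],None,fx=4,fy=4,interpolation=cv2.INTER_CUBIC))
a=-.851;ax=np.array([.5116,-.3102]);e=ax+.044*np.array([np.cos(a),np.sin(a)])
print(e,go(s,(*e,.0725),2.2906),s["joint_positions"].round(3))
```

```text
[ 0.54060619 -0.34328536] ('pos', array([ 0.5406, -0.3429,  0.142 ]), 'yaw', np.float64(2.2909), 't', 10.93, 'shift', array([-0.0004, -0.0002,  0.0695]), 'turn', np.float64(0.0003), 'tz', array([-0.0011,  0.001 , -1.    ]), 'F', array([0.8, 0.3, 0.6]), 'w', 0.0918) [ 0.783  0.578 -0.373  1.675  0.249  0.937  1.036]
```

View pics/t2.png

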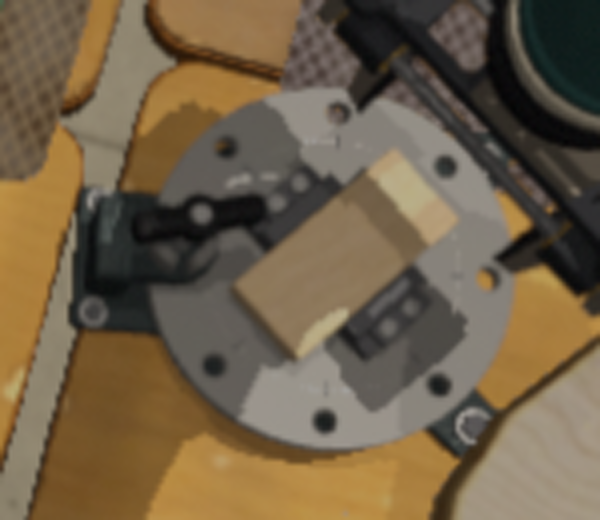

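The fingers straddle the free end of the block, around (420,200) in the crop, and the handle is still parked. I'll descend and close lightly.

Request:
{"name": "step_arm", "arguments": {
  "moves": [
    [[0, 0, 0, 0, 0, 0.015, -1], [0, 0, 0, 0, 0, 0.015, -1], [0, 0, 0, 0, 0, 0.015, -1], [0, 0, 0, 0, 0, 0.015, -1], [0, 0, 0, 0, 0, 0.0095, -1], [0, 0, 0, 0, 0, 0, -0.5], [0, 0, 0, 0, 0, 0, 0], [0, 0, 0, 0, 0, 0, 0.3], [0, 0, 0, 0, 0, 0, 0.3], [0, 0, 0, 0, 0, 0, 0.3], [0, 0, 0, 0, 0, 0, 0.3], [0, 0, 0, 0, 0, 0, 0.3], [0, 0, 0, 0, 0, 0, 0.3]]
  ],
  "squeeze": 8
}}

```text
time: 12.02
tcp_pos: [0.5407, -0.3438, 0.0735]
orientation: [0.413, 0.911, -0.0, 0.0]
wrist_force: [-1.4, -0.1, 2.6]
width: 0.05
gripper_force: 8.0
```

Run:
```python
from h import *
from workcell import arm
s=arm.state();print(go(s,(.5406,-.3433,.0725),2.2906),s["wrist_torque"].round(2),s["gripper_force"])
# arc rows: chord per 1/18 of quarter turn cw about axis, in tool frame at row start, current tool position
ax=np.array([.5116,-.3102]);y=2.2906
p=s["tcp_pos"][:2];d=np.pi/36
Rz=np.array([[np.cos(d),np.sin(d)],[-np.sin(d),np.cos(d)]])
w=Rz@(p-ax)-(p-ax);print(w@[np.cos(y),np.sin(y)],w@[np.sin(y),-np.cos(y)],d)
```

```text
('pos', array([ 0.5407, -0.3438,  0.0735]), 'yaw', np.float64(2.2905), 't', 12.02, 'shift', array([0.0004, 0.0003, 0.001 ]), 'turn', np.float64(-0.0001), 'tz', array([ 1.e-04, -1.e-03, -1.e+00]), 'F', array([-1.4, -0.1,  2.6]), 'w', 0.05) [-0.23  0.23  0.03] 7.999185472726822
0.00019347949383150524 -0.0038729474162153767 0.08726646259971647
```

Request:
{"name": "step_arm", "arguments": {
  "moves": [
    [[0, 0, 0.0873, 0.0002, -0.0039, 0, 0.3], [0, 0, 0.0873, 0.0002, -0.0039, 0, 0.3], [0, 0, 0.0873, 0.0002, -0.0039, 0, 0.3], [0, 0, 0.0873, 0.0002, -0.0039, 0, 0.3], [0, 0, 0.0873, 0.0002, -0.0039, 0, 0.3], [0, 0, 0.0873, 0.0002, -0.0039, 0, 0.3], [0, 0, 0, 0, 0, 0, 0.3], [0, 0, 0, 0, 0, 0, 0.3]]
  ]
}}

```text
time: 12.68
tcp_pos: [0.5201, -0.3541, 0.0734]
orientation: [0.634, 0.774, -0.0, 0.001]
wrist_force: [-1.1, -1.7, 3.8]
width: 0.0502
gripper_force: 8.0
```

Run:
```python
from h import *
from workcell import arm
s=arm.state();a=-.851-np.pi/6;ax=np.array([.5116,-.3102]);e=ax+.0445*np.array([np.cos(a),np.sin(a)])
print(go(s,(*e,.0735),2.2906-np.pi/6),s["wrist_torque"].round(2),s["gripper_force"])
```

```text
('pos', array([ 0.5201, -0.3541,  0.0734]), 'yaw', np.float64(1.7687), 't', 12.68, 'shift', array([ 0.0002,  0.0002, -0.0001]), 'turn', np.float64(0.0017), 'tz', array([ 5.0e-04, -1.4e-03, -1.0e+00]), 'F', array([-1.1, -1.7,  3.8]), 'w', 0.0502) [-0.54  0.14 -0.12] 7.993941083550453
```

On the arc with small forces. Completing the remaining 60 degrees.

Request:
{"name": "step_arm", "arguments": {
  "moves": [
    [[0, 0, 0.0873, 0.0002, -0.0039, 0, 0.3], [0, 0, 0.0873, 0.0002, -0.0039, 0, 0.3], [0, 0, 0.0873, 0.0002, -0.0039, 0, 0.3], [0, 0, 0.0873, 0.0002, -0.0039, 0, 0.3], [0, 0, 0.0873, 0.0002, -0.0039, 0, 0.3], [0, 0, 0.0873, 0.0002, -0.0039, 0, 0.3], [0, 0, 0.0873, 0.0002, -0.0039, 0, 0.3], [0, 0, 0.0873, 0.0002, -0.0039, 0, 0.3], [0, 0, 0.0873, 0.0002, -0.0039, 0, 0.3], [0, 0, 0.0873, 0.0002, -0.0039, 0, 0.3], [0, 0, 0.0873, 0.0002, -0.0039, 0, 0.3], [0, 0, 0.0873, 0.0002, -0.0039, 0, 0.3], [0, 0, 0, 0, 0, 0, 0.3], [0, 0, 0, 0, 0, 0, 0.3], [0, 0, 0, 0, 0, 0, 0.3]]
  ]
}}

```text
time: 13.93
tcp_pos: [0.4777, -0.3394, 0.0733]
orientation: [0.936, 0.353, -0.0, 0.001]
wrist_force: [-1.9, -2.9, 5.9]
width: 0.0498
gripper_force: 8.0
```

Run:
```python
from h import *
from workcell import arm
s=arm.state();a=-.851-np.pi/2;ax=np.array([.5116,-.3102]);e=ax+.0445*np.array([np.cos(a),np.sin(a)])
print(go(s,(*e,.0735),2.2906-np.pi/2),s["wrist_torque"].round(2),s["gripper_force"])
```

```text
('pos', array([ 0.4777, -0.3394,  0.0733]), 'yaw', np.float64(0.7219), 't', 13.93, 'shift', array([ 0.0002,  0.0004, -0.0002]), 'turn', np.float64(0.0021), 'tz', array([ 3.e-04, -1.e-03, -1.e+00]), 'F', array([-1.9, -2.9,  5.9]), 'w', 0.0498) [-0.75  0.49 -0.12] 7.999846190214157
```

Request:
{"name": "step_arm", "arguments": {
  "moves": [
    [[0, 0, 0, 0, 0, 0, 0], [0, 0, 0, 0, 0, 0, -0.5], [0, 0, 0, 0, 0, 0, -1], [0, 0, 0, 0, 0, 0, -1], [0, 0, 0, 0, 0, 0, -1], [0, 0, 0, 0, 0, 0, -1], [0, 0, 0, 0, 0, -0.02, -1], [0, 0, 0, 0, 0, -0.03, -1], [0, 0, 0, 0, 0, -0.03, -1], [0, 0, 0, 0, 0, -0.03, -1], [0, 0, 0, 0, 0, -0.04, -1], [0, 0, 0, 0.0205, -0.0115, 0, -1], [0, 0, 0, 0.0205, -0.0115, 0, -1], [0, 0, 0, 0.0205, -0.0115, 0, -1], [0, 0, 0, 0.0205, -0.0115, 0, -1], [0, 0, 0, 0.0205, -0.0115, 0, -1]]
  ]
}}

```text
time: 15.27
tcp_pos: [0.517, -0.2264, 0.2229]
orientation: [0.936, 0.352, 0.0, -0.0]
wrist_force: [-0.2, -0.3, 1.2]
width: 0.0917
gripper_force: 0.0
```

Request:
{"name": "step_arm", "arguments": {
  "moves": [
    [[0, 0, -0.1042, 0, 0, 0, -1], [0, 0, -0.1042, 0, 0, 0, -1], [0, 0, -0.1042, 0, 0, 0, -1], [0, 0, -0.1042, 0, 0, 0, -1], [0, 0, -0.1042, 0, 0, 0, -1], [0, 0, -0.1042, 0, 0, 0, -1], [0, 0, -0.1042, 0, 0, 0, -1], [0, 0, -0.1042, 0, 0, 0, -1], [0, 0, -0.1042, 0, 0, 0, -1], [0, 0, -0.1042, 0, 0, 0, -1], [0, 0, 0, 0, 0, 0, -1], [0, 0, 0, 0, 0, 0, -1], [0, 0, 0, 0, 0, 0, -1], [0, 0, 0, 0, 0, 0, -1]]
  ]
}}

```text
time: 16.43
tcp_pos: [0.5168, -0.2277, 0.2228]
orientation: [0.637, 0.771, -0.0, -0.0]
wrist_force: [0.7, 0.7, -0.3]
width: 0.0919
gripper_force: 0.0
```

Run:
```python
from h import *
from workcell import arm,optics
s=arm.state();print(go(s,(.517,-.2288,.1225),1.764))
c=optics.read_camera("scene");cv2.imwrite("pics/s3.png",cv2.resize(c["frame"][130:215,275:385,::-1],None,fx=6,fy=6,interpolation=cv2.INTER_CUBIC))
w=optics.read_camera("wrist");cv2.imwrite("pics/w3.png",w["frame"][:,:,::-1])
# predicted features
ax=np.array([.5116,-.3102]);y=-2.4224
for n,cam in(("scene",c),("wrist",w)):
    P=[]
    for sx,sy in((.055,.025),(.055,-.025),(-.055,-.025),(-.055,.025)):
        P.append((*(ax+[sx*np.cos(y)-sy*np.sin(y),sx*np.sin(y)+sy*np.cos(y)]),.078))
    p=proj(cam,P); print(n,p.round(1).tolist() if n=="wrist" else (((p-[275,130])+.5)*6-.5).round(0).tolist())
```

```text
('pos', array([ 0.5168, -0.2277,  0.2228]), 'yaw', np.float64(1.7597), 't', 16.43, 'shift', array([-0.0011, -0.    ,  0.1003]), 'turn', np.float64(-0.0043), 'tz', array([-1.e-04, -1.e-04, -1.e+00]), 'F', array([ 0.7,  0.7, -0.3]), 'w', 0.0919)
scene [[446.0, 118.0], [460.0, 194.0], [209.0, 198.0], [202.0, 121.0]]
wrist [[226.0, 335.3], [195.5, 292.7], [303.2, 233.3], [331.5, 280.1]]
```

View pics/w3.png

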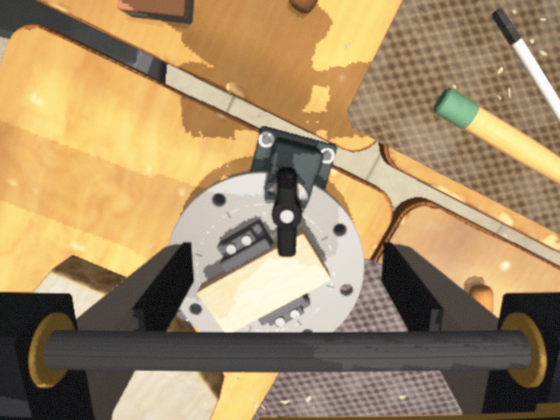

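The block has turned a quarter. The holes are at (219,199), (340,229) and (346,290), against (217,197), (336,227) and (343,287) before, so they realign to well under 1 degree. I'll grip the handle again.

Request:
{"name": "step_arm", "arguments": {
  "moves": [
    [[0, 0, 0, -0.001, 0, 0.02, -1], [0, 0, 0, 0, 0, 0.02, -1], [0, 0, 0, 0, 0, 0.02, -1], [0, 0, 0, 0, 0, 0.02, -1], [0, 0, 0, 0, 0, 0.02, -1], [0, 0, 0, 0, 0, 0, 0], [0, 0, 0, 0, 0, 0, 0.5], [0, 0, 0, 0, 0, 0, 1], [0, 0, 0, 0, 0, 0, 1], [0, 0, 0, 0, 0, 0, 1], [0, 0, 0, 0, 0, 0, 1], [0, 0, 0, 0, 0, 0, 1], [0, 0, 0, 0, 0, 0, 1], [0, 0, 0, 0, 0, 0, 1], [0, 0, 0, 0, 0, 0, 1], [0, 0, 0, 0, 0, 0, 1], [0, 0, 0, 0, 0, 0, 1], [0, 0, 0, 0, 0, 0, 1]]
  ],
  "squeeze": 40
}}

```text
time: 18.03
tcp_pos: [0.5168, -0.2288, 0.1228]
orientation: [0.637, 0.771, -0.0, -0.0]
wrist_force: [-1.1, 0.6, 0.5]
width: 0.0133
gripper_force: 40.0
```

Request:
{"name": "step_arm", "arguments": {
  "moves": [
    [[0, 0, 0, 0, 0, -0.0015, 1], [0, 0, 0, 0, 0, -0.0015, 1], [0, 0, 0, 0, 0, -0.0015, 1], [0, 0, 0, 0, 0, -0.0005, 1], [0, 0, 0, 0, 0, 0, 1], [0, 0, 0, 0, 0, 0, 1]]
  ]
}}

```text
time: 18.53
tcp_pos: [0.5167, -0.2288, 0.1274]
orientation: [0.637, 0.771, -0.0, -0.0]
wrist_force: [1.7, -1.4, -11.9]
width: 0.0137
gripper_force: 40.0
```

Request:
{"name": "step_arm", "arguments": {
  "moves": [
    [[0, 0, -0.08, 0, 0, 0, 1], [0, 0, -0.08, 0, 0, 0, 1], [0, 0, -0.08, 0, 0, 0, 1], [0, 0, -0.08, 0, 0, 0, 1], [0, 0, -0.08, 0, 0, 0, 1], [0, 0, -0.08, 0, 0, 0, 1], [0, 0, -0.08, 0, 0, 0, 1], [0, 0, -0.08, 0, 0, 0, 1], [0, 0, -0.08, 0, 0, 0, 1], [0, 0, -0.08, 0, 0, 0, 1], [0, 0, -0.08, 0, 0, 0, 1], [0, 0, -0.08, 0, 0, 0, 1], [0, 0, -0.08, 0, 0, 0, 1], [0, 0, -0.08, 0, 0, 0, 1], [0, 0, -0.08, 0, 0, 0, 1], [0, 0, -0.08, 0, 0, 0, 1], [0, 0, -0.036, 0, 0, 0, 1], [0, 0, 0, 0, 0, 0, 1]]
  ]
}}

```text
time: 20.03
tcp_pos: [0.517, -0.2283, 0.1276]
orientation: [0.032, 0.999, 0.0, -0.0]
wrist_force: [2.5, 0.0, -11.1]
width: 0.0136
gripper_force: 40.0
```

Request:
{"name": "step_arm", "arguments": {
  "moves": [
    [[0, 0, 0, 0, 0, 0.002, 1], [0, 0, 0, 0, 0, 0.002, 1], [0, 0, 0, 0, 0, 0.002, 1], [0, 0, 0, 0, 0, 0.002, 1], [0, 0, 0, 0, 0, 0, 1], [0, 0, 0, 0, 0, 0, 1]]
  ]
}}

```text
time: 20.53
tcp_pos: [0.517, -0.2284, 0.1197]
orientation: [0.032, 0.999, 0.0, -0.0]
wrist_force: [1.4, 1.9, -9.0]
width: 0.0136
gripper_force: 40.0
```

Still carrying the spring load at a lift of about 9.4 mm, which is below the disc surface, so the pin is entering the hole. Lowering the rest.

Request:
{"name": "step_arm", "arguments": {
  "moves": [
    [[0, 0, 0, 0, 0, 0.002, 1], [0, 0, 0, 0, 0, 0.002, 1], [0, 0, 0, 0, 0, 0.002, 1], [0, 0, 0, 0, 0, 0.002, 1], [0, 0, 0, 0, 0, 0.001, 1], [0, 0, 0, 0, 0, 0, 1], [0, 0, 0, 0, 0, 0, 1]]
  ]
}}

```text
time: 21.12
tcp_pos: [0.5171, -0.2284, 0.1108]
orientation: [0.032, 0.999, 0.0, -0.0]
wrist_force: [0.9, 3.7, -8.5]
width: 0.0135
gripper_force: 40.0
```

Request:
{"name": "step_arm", "arguments": {
  "moves": [
    [[0, 0, 0, 0, 0, 0.0005, 1], [0, 0, 0, 0, 0, 0.0003, 1], [0, 0, 0, 0, 0, 0, 1], [0, 0, 0, 0, 0, 0, 0.5], [0, 0, 0, 0, 0, 0, 0], [0, 0, 0, 0, 0, 0, -0.5], [0, 0, 0, 0, 0, 0, -1], [0, 0, 0, 0, 0, 0, -1], [0, 0, 0, 0, 0, 0, -1], [0, 0, 0, 0, 0, 0, -1], [0, 0, 0, 0, 0, -0.01, -1], [0, 0, 0, 0, 0, -0.03, -1], [0, 0, 0, 0, 0, -0.03, -1], [0, 0, 0, 0, 0, -0.03, -1], [0, 0, 0, 0, 0, -0.0147, -1], [0, 0, 0, 0, 0, 0, -1], [0, 0, 0, 0, 0, 0, -1], [0, 0, 0, 0, 0, 0, -1], [0, 0, 0, 0, 0, 0, -1]]
  ]
}}

```text
time: 22.7
tcp_pos: [0.5162, -0.2285, 0.2235]
orientation: [0.032, 0.999, 0.0, -0.001]
wrist_force: [0.8, -0.1, -1.1]
width: 0.0923
gripper_force: 0.0
```

Run:
```python
from h import *
from workcell import arm,optics
c=optics.read_camera("wrist");s=arm.state();im=c["frame"][:,:,::-1]
print(go(s,(.517,-.2284,.2254),3.0727))
a=cv2.imread("pics/w1.png");cv2.imwrite("pics/w4.png",np.hstack([a[70:290,80:350],im[70:290,80:350]]))
# handle patch match against start view
tm=a[155:256,272:304];r=cv2.matchTemplate(im[140:280,255:325],tm,cv2.TM_CCOEFF_NORMED);print(cv2.minMaxLoc(r),"home expects",(17,15))
```

```text
('pos', array([ 0.5163, -0.2285,  0.2234]), 'yaw', np.float64(3.0774), 't', 22.75, 'shift', array([-0.0007,  0.0001, -0.002 ]), 'turn', np.float64(0.0047), 'tz', array([-0.0023,  0.0012, -1.    ]), 'F', array([0.3, 1.1, 0.4]), 'w', 0.0917)
(0.037429336458444595, 0.9775052666664124, (0, 12), (17, 18)) home expects (17, 15)
```

View pics/w4.png

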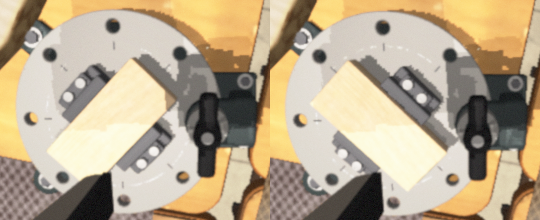

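The left half is the start and the right half is now. The block has turned a quarter, the handle is back at its home angle (match 0.98 at the expected spot), and the holes coincide. The pin was followed down to home height before release. Handing in.

```bash
python3 -c "
from workcell import arm
print(arm.finish_job())"
```

```text
the job is handed in; nothing more can be done
None
```

I parked the plunger, pushed the block a quarter turn clockwise, twisted the handle back so the pin dropped home and handed the job in at about 23 s, leaving the whetstone, chisel and palm gouge untouched; the hand-in gave no verdict.

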